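Pulse the spice grinder: bayonet lid on, turned half-way to the lock and held

TASK

Give the spice grinder a pulse. Pick up its lid by the grip bar, set it into the grinder's bayonet until it lies flat on the rim, then turn it clockwise (seen from above) against the return spring until the bar points at the long pulse marks, half-way to the lock - do not let it go on and click into the lock. Finish while still gripping the lid and holding it at the pulse marks, and leave the jar, scoop, cup and tin round about where they are.

Things in the scene. Friction and masses are not known exactly. Their poses are not given: they have to be found in the camera images.
- lid_grip (a point): Centre of the grip bar of the loose grinder lid (grey plastic, about 0.12 kg), 40 mm above the lid's underside; x along the bar, z up. Bar 62 mm long (x), 14 mm thick (y), 32 mm tall (16 mm either way of this point), on a cap disc 84 mm across, 16 to 24 mm below this point. The lid starts bar up on the worktop, standing on its spigot. Turned half round it is the same.
- lid_pins (a point): Centre of the lid's two bayonet pins, 35.4 mm straight below lid_grip and 4.6 mm above the lid's underside; axes as lid_grip. Below the cap disc a spigot 68 mm across and 16 mm long, tapered at its foot, carries two steel pins, 8 mm thick with round ends, that point along +x and -x, under the ends of the bar; their tips are 41 mm from the lid's axis.
- grinder: Spice grinder: round steel motor base 98 mm across with a black collar, 112 mm tall, fixed to the worktop by suction feet. Origin at the centre of its underside, on the worktop; z up; +x and -x point at its two pulse marks. All of its collar repeats after half a turn, so the lid goes in either way round.
- grinder_mouth (a point): Centre of the collar's opening, at the rim, 112 mm above the worktop; axes as the grinder's. Opening 71 mm across; two slots 13 mm wide, opposite each other, let the lid's pins through. The lid goes straight down, bar in line with the slots, until its cap disc lies on the rim: lid_grip is then 24 mm above this point. Under the 6 mm lip the pins can run clockwise, and the lid cannot lift.
- slot_mark (a point): White dot on the collar's rim at one of the two entry slots (the other is opposite): 45 degrees anticlockwise, seen from above, from the grinder's x axis, 45.6 mm from its centre.
- pulse_mark (a point): One of the two pulse marks, on the grinder's x axis, 45.6 mm from its centre: a long white bar on the collar's rim that runs on down its outside (the other is opposite). Pulse is 45 degrees clockwise from the slots, half-way to the lock.
- lock_mark (a point): Two white dots on the collar's rim where the bar points when locked (and again opposite): 90 degrees clockwise from the slots. At about 80 degrees the pins click over spring plungers, which then keep the lid locked; the plungers are felt from about 72 degrees.
- switch_ring (a joint): Turn of the switch ring in the collar, rad, 0 at rest, growing clockwise. The lid's pins meet it after about 4 degrees and push it along: about 0.71 when the bar points at the pulse marks, about 1.3 at the lock click. Its spring pushes back with 0.06 N m at rest and 0.12 N m at pulse, and turns a lid let go at pulse back to the slots.
- pepper_jar: Bystander: small round spice jar with a black cap, 41 mm across, 105 mm tall, behind the work. Origin at its underside.
- scoop: Bystander: steel measuring spoon, 37 x 119 x 16 mm, lying on the worktop to the right. Origin at its underside.
- cup: Bystander: small white cup with a handle, 62 x 92 x 51 mm, behind the work. Origin at its underside.
- bean_tin: Bystander: round food tin, 57 mm across, 72 mm tall, behind the work. Origin at its underside.
Not all that is in view belongs to the job. What is shaped like the part that bears lid_grip but purple is not meant. Of the things that look like the grinder, the larger one is meant.

How it is judged (in metres and radians):
On the way:
1. the lid lies on the grinder's rim with its pins through the slots, not yet turned (horizontal distance between lid_grip and grinder_mouth below 0.006 m and z of lid_grip in the frame of grinder_mouth below 0.028 m and value of joint switch_ring below 0.3 rad), for 0.1 s.
At the end, for the whole second after the job is handed in: The lid sits in the grinder (centred within 5 mm, seated within 3.5 mm, level within about 4.5 degrees), turned so that its bar is within 11 degrees of the pulse marks with the switch ring pushed to 0.5 - 0.95 rad, and the fingers still hold it there with at least 2 N (horizontal distance between lid_grip and grinder_mouth below 0.005 m and z of lid_grip in the frame of grinder_mouth below 0.0275 m and angle between lid_grip's own z axis and vertical below 0.08 rad and angle between the x axis of lid_grip and the x axis of grinder, either way round below 0.2 rad and value of joint switch_ring between 0.5 and 0.95 rad and contact force between the fingers and lid above 2 N); the arm keeps its last pose, push and grip.
It fails at once if the lid is turned on into the lock (value of joint switch_ring above 1.25 rad).
It fails at once if the pepper jar is disturbed (distance of pepper_jar from where it was at the start of the episode above 0.03 m or angle between pepper_jar's own z axis and vertical above 0.5 rad).
It fails at once if the scoop is disturbed (distance of scoop from where it was at the start of the episode above 0.03 m).
It fails at once if the cup is disturbed (distance of cup from where it was at the start of the episode above 0.03 m or angle between cup's own z axis and vertical above 0.5 rad).
It fails at once if the tin is disturbed (distance of bean_tin from where it was at the start of the episode above 0.03 m or angle between bean_tin's own z axis and vertical above 0.5 rad).
It also fails if it takes over 45 s, if anything falls off the work surface, if the arm or the gripper's body presses on something with over 40 N, if the wrist force passes 120 N, or if a joint passes its speed limit or range.

ROBOT

A 6-joint arm with a two-finger parallel gripper is mounted at the origin on a cart in front of the work surface, level with it; the furniture and walls round the work are solid. World frame = base frame: x ahead of the robot, y to its left, z up, the work surface at z = 0. Lengths are in mm, angles in rad, forces in N, time in s.
With the tool pointing down it reaches from about 275 to 725 mm from the base axis. Payload 5.6 kg.
Tool frame: the origin (TCP) lies at the very end of the fingers, on their centre line; the grasp point (between the pads) lies 19 mm behind it (grip_depth is the distance from the TCP to the grasp point, in mm); x points along the fingers, z is the direction in which the jaws open and shut, and the axes are right-handed (so a half turn about x gives the same grasp; the last joint's range is limited). The gripper opens to 85 mm and grips with 20 to 120 N. Pads are 22 mm wide; open, the fingers measure 114 mm over their backs; the gripper's body (76 mm by 85 mm) begins 54 mm behind the grasp point. The pads swing forward as they close: fully open they stand 13 mm farther back than shut.
Start: joints at [0.285, 0.255, 0.108, 0, -1.424, -0.285], TCP at [549.993, 0.025, 206.783] pointing down, gripper open.
Joint ranges: [-2.95, 2.95], [-1.21, 1.97], [-1.09, 1.5], [-2.87, 1.71], [-2.94, -0.07], [-3.05, 3.05]. Speed limits (rad/s): [2.57, 2.57, 3.14, 3.14, 3.14, 3.14].

INTERFACE

Orientations are given as a unit quaternion [x, y, z, w].
In Python, from plant import sense, camera, hand_in, grip_depth gives the robot as it stands.
- The arm moves only by the shell command python3 -m pendant 'ROWS' [FORCE]. ROWS is JSON, a list of rows, each a list of 7 numbers: the turn, a rotation vector about the tool's x, y, z normalised to -1 to 1, where 1 is 30 degrees, then the shift along the tool's x, y, z normalised to -1 to 1, where 1 is 0.25 m, then the opening, from -1 (shut) to 1 (fully open), so that 0 is half open. A call has 1 to 8 rows; each row is the pose to reach, as a shift and turn from the pose measured when the call began, along the tool's axes at that moment; what a row does not reach only later rows make up. A row lasts 1/10 s, in which the tool goes at most 50 mm and 8.59 degrees, less where a joint would pass 70% of its speed; a pose out of reach is approached as far as the arm can. A call with a number of a shift or a turn outside -1 to 1 is refused whole. A call with a gripper value outside its range is refused whole. The fingers move at their own pace and stop on an object; FORCE is the grip in N (left out, the last holds). Time passes only in rows, so rows that repeat a pose let the fingers close. It gives the time, the measured TCP pose, the force and the opening at its end, in the units of the state.
- sense(): the state, without advancing time (a new reading comes with each control period).
- camera(name): name is "scene" or "side" or "wrist"; returns a dict with "image" (480x640x3 uint8, blue, green, red), "range_z" (480x640 float32, mm along the optical axis (not along the pixel's ray), 0 where there is no reading), "intrinsics" (3x3 intrinsics, pixels), "k1" (the pictures are not rectified: a ray, as slopes to the right and down, at radius r is drawn at 1 + k1 r^2 times it, then the intrinsics apply), "R" (3x3) and "t" (3): a world point X has camera coordinates R X + t. Camera axes: x right, y down, z forward; pixel columns grow to the right and rows downward; lengths in mm; the calibration is good to about 2 mm. A picture is of the moment at which its call begins.
- hand_in(): hands the job in, once; it reports no verdict.
The state is a dict: "time": time; "joint_positions": joint angles; "dq": joint speeds; "tau": joint torques, N m; "tool_pos": TCP position; "tcp_rot": TCP orientation; "wrist_force": force on the tool from outside, world axes, zero at the start; "wrist_torque": the same for the moment, N m; "width": opening from 0.0 (shut) to 1.0 (fully open).
Only numpy, scipy, OpenCV 4.12 (cv2) and the standard library are available. Lean on these libraries where they do the work, as an engineer would, in place of code of your own. Each camera call takes 0.05 s, during which the arm holds its last target. There are 200 camera calls.

## Working session

There is one attempt and no reset: what is moved stays moved. The work goes in short steps, Python scripts to look and compute and a shell command to move; the robot and the scene stay as the last step left them, time stands still between calls to the robot, and variables do not carry over. Pictures are saved under pics/ and viewed, on a budget of 10 in all, crops included, one or two more only if the job needs it, and the job is handed in when it is done.

```bash
ls; mkdir -p pics; cat > h.py <<'E'
import numpy as np, cv2
from plant import sense, camera, hand_in, grip_depth
from scipy.spatial.transform import Rotation as Ro
def cloud(c):
    K=c["intrinsics"];z=c["range_z"];h,w=z.shape
    u,v=np.meshgrid(np.arange(w,dtype=float),np.arange(h,dtype=float))
    d=np.array([c["k1"],0,0,0,0],float)
    n=cv2.undistortPoints(np.stack([u,v],-1).reshape(-1,1,2),K,d).reshape(h,w,2)
    P=np.dstack([n[...,0]*z,n[...,1]*z,z])
    W=(P-c["t"])@c["R"]
    W[z==0]=np.nan
    return W
def ray(c,uv,zp):
    d=np.array([c["k1"],0,0,0,0],float)
    n=cv2.undistortPoints(np.array(uv,float).reshape(-1,1,2),c["intrinsics"],d).reshape(-1,2)
    D=np.c_[n,np.ones(len(n))]@c["R"]; o=-c["R"].T@c["t"]
    return o+D*((zp-o[2])/D[:,2])[:,None]
def project(c,X):
    d=np.array([c["k1"],0,0,0,0],float)
    return cv2.projectPoints(np.array(X,float).reshape(-1,1,3),cv2.Rodrigues(np.array(c["R"],float))[0],np.array(c["t"],float),c["intrinsics"],d)[0].reshape(-1,2)
E
python3 - <<'E'
from h import *
s=sense();print(s,grip_depth)
a=camera("scene");b=camera("wrist")
np.savez('a.npz',**a);np.savez('b.npz',**b)
cv2.imwrite('pics/1.png',a["image"]);cv2.imwrite('pics/2.png',b["image"]);print(a["k1"],a["intrinsics"],-a["R"].T@a["t"])
E
```

```text
pics
{'time': 0.0, 'joint_positions': array([ 2.84597018e-01,  2.55739255e-01,  1.06969998e-01, -4.71437805e-04,
       -1.42391132e+00, -2.84589251e-01]), 'dq': array([-0.00114714, -0.00080108,  0.00108834, -0.00208977,  0.00116082,
        0.0008054 ]), 'tau': array([-4.48901856e-04, -3.86631560e+01,  2.37934113e+01,  5.36471218e+00,
       -6.25866101e-03, -4.57470776e-06]), 'tool_pos': array([5.49437900e+02, 4.83209403e-02, 2.05886770e+02]), 'tcp_rot': array([-7.06420774e-01,  5.06172089e-05,  7.07792122e-01, -7.00898269e-06]), 'wrist_force': array([-1.04176672,  0.42107497,  0.42899013]), 'wrist_torque': array([-0.02648539,  0.01235914, -0.00733469]), 'width': 0.9941747149353002} 18.700000000000003
-0.11017280118992939 [[578.5169518    0.         321.95414182]
 [  0.         578.5169518  251.50372475]
 [  0.           0.           1.        ]] [ 170.3730074  -729.23167185  930.93685056]
```

View pics/1.png

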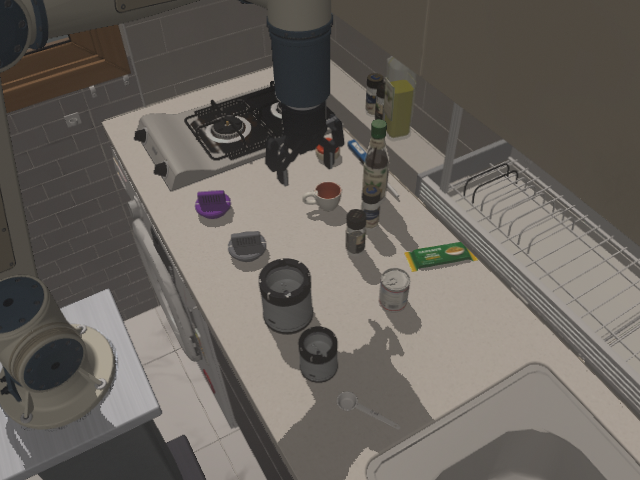

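View pics/2.png

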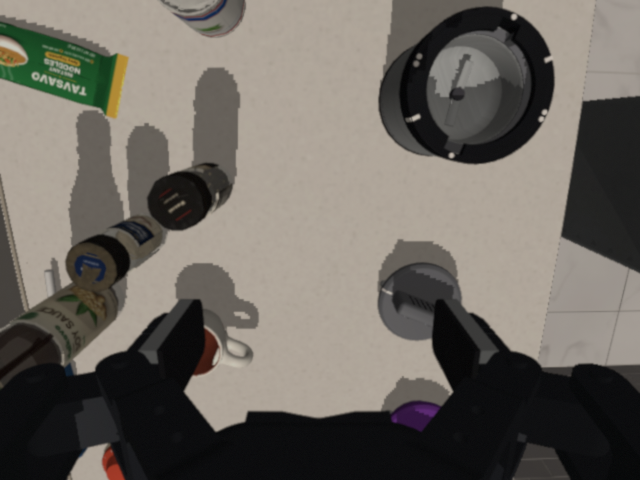

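The wrist view shows the large grinder's collar at about (478,85). Its slot dots are at (513,16) and (452,155), the pulse bars at (549,58) and (411,118), and the lock double-dots at (416,60) and (543,117). The grey lid is at about (420,300), partly behind a finger. The scene view shows the lid at (247,245), the purple decoy at (212,205), the large grinder at (287,295) and the small one at (318,355).

```bash
python3 - <<'E'
from h import *
b=dict(np.load('b.npz'));a=dict(np.load('a.npz'))
im=b["image"]
W=cloud(b)
print('cam',-b["R"].T@b["t"])
m=((im.min(2)>150)).astype(np.uint8); m[:, :395]=0;m[:,565:]=0;m[170:]=0
n,l,st,ce=cv2.connectedComponentsWithStats(m)
for i in range(1,n):
    if st[i,4]<400:
        p=ray(b,[ce[i]],112)[0]; print(ce[i].round(1),st[i,4],p.round(1),W[l==i][:,2].round(0)[:3])
sl=ray(b,[(513,16),(452,155)],112);print('slot mid',sl,sl.mean(0),np.linalg.norm(sl[0]-sl[1]))
pu=ray(b,[(549,58),(411,118)],112);print('pulse',pu,pu.mean(0),np.linalg.norm(pu[0]-pu[1]))
# rim ring from depth
for nm,c in(('wrist',b),('scene',a)):
    Q=cloud(c); C=sl.mean(0)[:2]
    r=np.linalg.norm(Q[...,:2]-C,axis=-1)
    k=(r<60)&(abs(Q[...,2]-112)<5); print(nm,'rim n',k.sum(),np.nanmedian(Q[k],0)); 
    pts=Q[k][:,:2].astype(np.float32); print(cv2.minEnclosingCircle(pts))
# lid: points z 18..28 (cap disc, top at 24) and bar top at 56
L=ray(b,[(420,300)],24)[0];print('L',L)
for nm,c in(('wrist',b),('scene',a)):
    Q=cloud(c); r=np.linalg.norm(Q[...,:2]-L[:2],axis=-1)
    k=(r<60)&(abs(Q[...,2]-24)<5); print(nm,'disc',k.sum(),cv2.minEnclosingCircle(Q[k][:,:2].astype(np.float32)))
    k=(r<60)&(abs(Q[...,2]-56)<4); print(nm,'bar',k.sum(),cv2.minAreaRect(Q[k][:,:2].astype(np.float32)),np.median(Q[k],0))
E
```

```text
cam [549.03882588 -67.20684203 372.03332801]
[513.6  16.4] 13 [ 428.  -135.8  112. ] [111. 112. 111.]
[544.4 111.9] 11 [400.8 -79.2 112. ] [112. 111. 111.]
[415.5 117. ] 18 [485.7 -74.9 112. ] [112. 112. 111.]
[541.1 118.6] 11 [402.4 -74.9 112. ] [111. 112. 111.]
[451. 155.] 9 [460.4 -50.8 112. ] [110. 113. 111.]
slot mid [[ 428.37842832 -136.02501575  112.        ]
 [ 459.7726795   -50.81524365  112.        ]] [444.07555391 -93.4201297  112.        ] 90.80916401366629
pulse [[ 402.21662645 -112.24512849  112.        ]
 [ 488.59978172  -74.21606433  112.        ]] [445.40820409 -93.23059641 112.        ] 94.38357503788474
wrist rim n 8506 [444.26140209 -97.68238905 110.76055942]
((443.6385498046875, -93.0575942993164), 49.3942985534668)
scene rim n 892 [442.02494285 -98.93981972 113.31365942]
((444.6047058105469, -94.64608764648438), 50.64551544189453)
L [448.17021727  94.852583    24.        ]
wrist disc 3389 ((447.44378662109375, 99.51136779785156), 42.320953369140625)
wrist bar 520 ((458.40325927734375, 94.97932434082031), (13.73939037322998, 38.36253356933594), 67.56871795654297) [459.92399575  93.7960193   54.65467535]
scene disc 519 ((447.2301025390625, 98.81840515136719), 43.86261749267578)
scene bar 162 ((446.67108154296875, 97.3541030883789), (18.79450225830078, 61.688045501708984), 66.62776184082031) [446.48075934  97.28283365  57.15382666]
```

```bash
python3 -m pendant '[[-0.75,0,0,0,-0.396,0.408,0],[-0.75,0,0,0,-0.396,0.408,0],[-0.75,0,0,0,-0.396,0.408,0],[-0.75,0,0,0,-0.396,0.408,0],[-0.75,0,0,0,-0.396,0.408,0]]' 60; python3 -m pendant '[[-0.75,0,0,0,0,0,0],[-0.75,0,0,0,0,0,0],[-0.75,0,0,0,0,0,0],[-0.75,0,0,0,0,0,0]]'; python3 -m pendant '[[-0.75,0,0,0,0,0,0],[-0.75,0,0,0,0,0,0],[-0.75,0,0,0,0,0,0],[-0.75,0,0,0,0,0,0],[-0.75,0,0,0,0,0,0]]'
cat > st.py <<'E'
from h import *
def st(tx=None,ty=None,tz=None,jaw=None):
    s=sense();R=Ro.from_quat(s["tcp_rot"]).as_matrix();p=s["tool_pos"]
    y=np.degrees(np.arctan2(-R[1,2],-R[0,2]))
    print('t',s["time"],'p',p.round(1),'jaw',round(y,1),'x',R[:,0].round(3),'F',s["wrist_force"].round(1),'M',s["wrist_torque"].round(2),'w',round(s["width"],3),'q6',round(s["joint_positions"][5],2))
    if tx is not None:
        g=np.array([tx,ty,tz])-p
        x=Ro.align_vectors([[0,0,-1]],[R[:,0]])[0].as_matrix()
        dy=(jaw-y+90)%180-90
        T=Ro.from_euler('z',y+dy,degrees=True).as_matrix()@np.array([[0,0,-1],[0,-1,0],[-1,0,0]])
        print('shift',(R.T@g/250).round(3),'turn/30',(Ro.from_matrix(R.T@T).as_rotvec(degrees=True)/30).round(3))
    return R
E
python3 - <<'E'
from st import *
b=camera("wrist");np.savez('c.npz',**b);cv2.imwrite('pics/3.png',b["image"])
st(447.3,99,120,67.6)
Q=cloud(b)
r=np.linalg.norm(Q[...,:2]-[447.3,99],axis=-1)
k=(r<60)&(abs(Q[...,2]-24)<5); print('disc',k.sum(),cv2.minEnclosingCircle(Q[k][:,:2].astype(np.float32)))
k=(r<45)&(abs(Q[...,2]-56)<4); print('bar',k.sum(),cv2.minAreaRect(Q[k][:,:2].astype(np.float32)),np.median(Q[k],0))
E
```

```text
time: 0.6
tool_pos: [447.0, 99.6, 206.3]
tcp_rot: [-0.693, -0.139, 0.694, -0.138]
wrist_force: [0.5, 0.3, 0.2]
width: 0.5
time: 1.0
tool_pos: [447.6, 98.7, 205.8]
tcp_rot: [-0.652, -0.271, 0.654, -0.271]
wrist_force: [0.4, 0.5, -0.7]
width: 0.501
time: 1.5
tool_pos: [447.9, 98.4, 205.6]
tcp_rot: [-0.588, -0.392, 0.59, -0.391]
wrist_force: [0.9, 0.3, 0.2]
width: 0.502
t 1.55 p [447.8  98.5 205.7] jaw 67.3 x [-0.003 -0.001 -1.   ] F [0.3 0.9 0. ] M [-0.06 -0.03  0.01] w 0.5 q6 0.61
shift [ 0.343 -0.002 -0.002] turn/30 [-0.012  0.003  0.004]
disc 5129 ((447.2669677734375, 99.60555267333984), 42.05222702026367)
bar 1126 ((447.7065124511719, 99.65278625488281), (13.558923721313477, 61.22515869140625), 67.55025482177734) [448.8722654   98.91030189  54.60522276]
```

View pics/3.png

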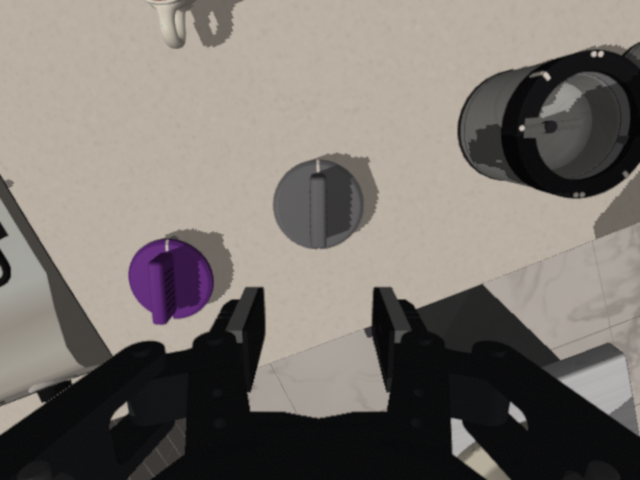

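The wrist view shows the lid centred at (318,205), with its bar between and parallel to the jaws. The fitted bar is 61x13.6 mm, centred at (447.6,99.6) at 67.5°, so I descend and grip.

```bash
python3 -m pendant '[[0,0,0,0.2,-0.001,-0.005,0],[0,0,0,0.4,-0.001,-0.005,0],[0,0,0,0.55,-0.001,-0.005,0],[0,0,0,0.65,-0.001,-0.005,0],[0,0,0,0.711,-0.001,-0.005,0],[0,0,0,0.711,-0.001,-0.005,0]]' 60; python3 -c "
from st import *
st(447.5,99.6,28,67.55)"; python3 -m pendant '[[0,0,0,0,0,0,-1],[0,0,0,0,0,0,-1],[0,0,0,0,0,0,-1],[0,0,0,0,0,0,-1],[0,0,0,0,0,0,-1],[0,0,0,0,0,0,-1]]' 60;python3 -c "
from st import *
st(447.5,99.6,28,67.55)"
```

```text
time: 2.15
tool_pos: [446.0, 98.6, 25.9]
tcp_rot: [-0.587, -0.391, 0.592, -0.39]
wrist_force: [0.3, -0.3, -0.3]
width: 0.496
t 2.15 p [446.   98.6  25.9] jaw 67.1 x [-0.007 -0.003 -1.   ] F [ 0.3 -0.3 -0.3] M [-0.03  0.02 -0.05] w 0.496 q6 0.61
shift [-0.009  0.004 -0.006] turn/30 [-0.015  0.011  0.01 ]
time: 2.75
tool_pos: [446.8, 98.9, 26.9]
tcp_rot: [-0.587, -0.391, 0.591, -0.391]
wrist_force: [-1.2, -0.6, 5.4]
width: 0.132
t 2.75 p [446.8  98.9  26.9] jaw 67.1 x [-0.005 -0.002 -1.   ] F [-1.2 -0.6  5.4] M [ 0.    0.53 -0.05] w 0.132 q6 0.61
shift [-0.004  0.001 -0.004] turn/30 [-0.015  0.008  0.007]
```

```bash
python3 -m pendant '[[0,0,0,-0.15,0,0,-1],[0,0,0,-0.35,0,0,-1],[0.3,0,0,-0.55,0,0,-1],[0.5,0,0,-0.6,0,0,-1],[0.8,0,0,-0.6,0,0,-1],[1,0,0,-0.6,0,0,-1],[1,0,0,-0.6,0,0,-1]]' 60; python3 -m pendant '[[0.2,0,0,0,0,0,-1],[0.5,0,0,0,0,0,-1],[0.8,0,0,0,0,0,-1],[1,0,0,0,0,0,-1],[1,0,0,0,0,0,-1]]';python3 -c "
from st import *
st(444.2,-93.3,185,-20.7)"
```

```text
time: 3.45
tool_pos: [447.3, 99.3, 176.8]
tcp_rot: [-0.668, -0.225, 0.672, -0.225]
wrist_force: [-0.6, -0.8, 0.4]
width: 0.133
time: 3.95
tool_pos: [447.0, 99.3, 176.5]
tcp_rot: [-0.704, -0.043, 0.708, -0.045]
wrist_force: [0.1, -0.4, -1.7]
width: 0.136
t 3.95 p [447.   99.3 176.5] jaw 7.1 x [-0.006 -0.002 -1.   ] F [ 0.1 -0.4 -1.7] M [ 0.01 -0.01 -0.03] w 0.136 q6 -0.44
shift [-0.032  0.763  0.107] turn/30 [ 0.928  0.011 -0.005]
```

```bash
python3 -m pendant '[[0.2,0,0,-0.032,0.15,0.02,-1],[0.4,0,0,-0.032,0.3,0.04,-1],[0.6,0,0,-0.032,0.42,0.06,-1],[0.8,0,0,-0.032,0.47,0.066,-1],[0.928,0,0,-0.032,0.47,0.066,-1],[0.928,0,0,-0.032,0.47,0.066,-1]]' 60;python3 - <<'E'
from st import *
R=st(444.2,-93.3,150,-20.7)
b=camera("wrist");np.savez('d.npz',**b);cv2.imwrite('pics/4.png',b["image"])
Q=cloud(b);p=sense()["tool_pos"]
r=np.linalg.norm(Q[...,:2]-[444.2,-93.3],axis=-1)
k=(r<60)&(abs(Q[...,2]-112)<5); print('rim',k.sum(),cv2.minEnclosingCircle(Q[k][:,:2].astype(np.float32)),np.median(Q[k],0))
im=b["image"]; m=((im.min(2)>140)&(r<55)&(r>38)&(abs(Q[...,2]-112)<8)).astype(np.uint8)
n,l,stt,ce=cv2.connectedComponentsWithStats(m)
for i in range(1,n): print(ce[i].round(1),stt[i,4],ray(b,[ce[i]],112)[0].round(1))
T=(Q-p)@R  # tool coords
k=(abs(T[...,0]+13)>0)&(T[...,0]<0)&(np.hypot(T[...,1],T[...,2])<60)&(T[...,0]>-35)
print('near tool',k.sum())
kd=(np.hypot(T[...,1],T[...,2])<55)&(abs(T[...,0]-3)<4)
print('disc tool', kd.sum(), cv2.minEnclosingCircle(T[kd][:,1:].astype(np.float32)),np.median(T[kd],0))
E
```

```text
time: 4.55
tool_pos: [445.1, -19.8, 184.6]
tcp_rot: [-0.694, 0.127, 0.698, 0.125]
wrist_force: [0.9, 0.4, -0.6]
width: 0.133
t 4.55 p [445.1 -19.8 184.6] jaw -20.5 x [-0.006 -0.002 -1.   ] F [ 0.9  0.4 -0.6] M [-0.04 -0.05  0.01] w 0.133 q6 -0.67
shift [ 0.139  0.276 -0.1  ] turn/30 [ 0.006  0.01  -0.008]
rim 8767 ((443.9100036621094, -93.16735076904297), 48.75156021118164) [ 442.11570971 -101.75210712  110.86092337]
[332.   66.5] 13 [ 400.2 -112.7  112. ]
[210.  71.] 1 [ 467.1 -135.4  112. ]
[197.8 122.5] 28 [ 485.8 -111.6  112. ]
[198.5 130. ] 26 [ 487.2 -107.5  112. ]
[198. 148.] 1 [491.9 -98.  112. ]
[200. 153.] 1 [492.  -94.8 112. ]
[201. 155.] 1 [492.  -93.5 112. ]
[202. 158.] 1 [492.1 -91.7 112. ]
[205. 163.] 1 [491.7 -88.3 112. ]
[346. 163.] 1 [411.  -57.9 112. ]
[206. 165.] 1 [491.6 -87.  112. ]
[208. 168.] 1 [491.2 -84.9 112. ]
[210. 171.] 1 [490.8 -82.8 112. ]
[213. 175.] 1 [490.1 -79.9 112. ]
[222.8 180.6] 36 [485.8 -74.6 112. ]
near tool 5481
disc tool 13696 ((0.7649174928665161, 0.8373109698295593), 41.98101806640625) [ 4.08975472 12.87086667  0.19565291]
```

View pics/4.png

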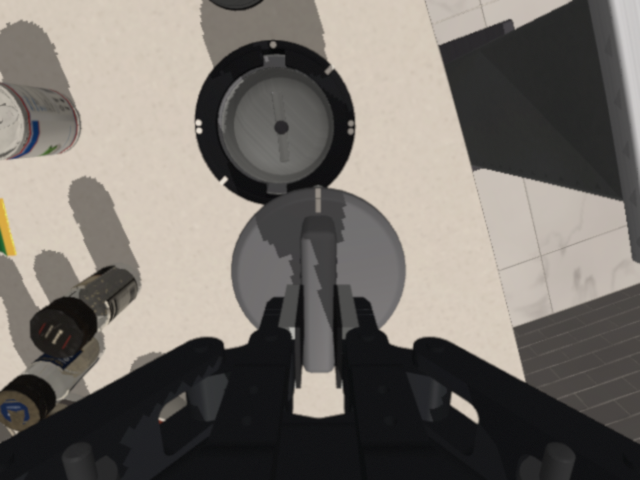

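The wrist view shows the lid gripped with its bar upright at (318,290). The grinder's slot dots and notches are at (273,45) and (275,187), the lock dots at (198,126) and (351,126), and the pulse bars at (223,181) and (331,70). Next I check the bar and marks numerically in this same image.

```bash
python3 - <<'E'
from st import *
R=st(444.9,-92.8,150,-21)
b=dict(np.load('d.npz'));Q=cloud(b);p=sense()["tool_pos"];T=(Q-p)@R
k=(np.hypot(T[...,1],T[...,2])<40)&(abs(T[...,2])<9.5)&(T[...,0]<-25)&(T[...,0]>-33)
print('bar',k.sum(),cv2.minAreaRect(T[k][:,1:].astype(np.float32)),np.median(T[k],0))
kk=k&(T[...,1]>14)&(T[...,1]<30)
print('bar front part z mid',np.percentile(T[kk][:,2],[2,98]),'y max',T[k][:,1].max())
kd=(np.hypot(T[...,1],T[...,2])<55)&(abs(T[...,0]-3)<4)
D=T[kd]; D=D[(D[:,1]>10)]
for y in(15,20,25): 
  d=D[abs(D[:,1]-y)<1.5][:,2]; print(y,d.min(),d.max(), (d.min()+d.max())/2)
print('ymax',T[kd][:,1].max(),T[kd].mean(0))
A=np.c_[D[:,1:],np.ones(len(D))];print('plane',np.linalg.lstsq(A,D[:,0],rcond=None)[0])
r=np.linalg.norm(Q[...,:2]-[444,-93.2],axis=-1);k=(abs(Q[...,2]-112)<5)&(r<60);P=Q[k]
hull=cv2.convexHull(P[:,:2].astype(np.float32));print('ellipse',cv2.fitEllipse(hull))
for uv in [((273,45),),((198.2,126),(350.5,126.5)),((223,181),(331,70))]: 
  q=ray(b,uv,112)-[444,-93.2,0];print(q.round(1)[:,:2],np.degrees(np.arctan2(q[:,1],q[:,0])).round(1),np.hypot(q[:,0],q[:,1]).round(1))
E
```

```text
t 4.6 p [445.2 -19.4 184.6] jaw -20.4 x [-0.006 -0.002 -1.   ] F [ 0.6  0.6 -1.1] M [ 0.05  0.01 -0.06] w 0.133 q6 -0.67
shift [ 0.139  0.275 -0.102] turn/30 [ 0.019  0.01  -0.008]
bar 4602 ((0.6245822906494141, -0.29534149169921875), (61.62917709350586, 18.925912857055664), 1.8496414422988892) [-27.79631132   5.56898415   1.15921849]
bar front part z mid [-5.24386125  7.6696988 ] y max 31.34753872394388
15 -38.026476496871 40.01093853187823 0.9922310175036166
20 -36.1026385007637 38.24504393545165 1.0712027173439722
25 -32.900102835593295 34.864049054428726 0.9819731094177158
ymax 42.40168890247008 [ 4.1822582  12.7166079   0.94366288]
plane [2.21183834e-02 3.59270855e-03 3.64211511e+00]
ellipse ((443.9676818847656, -93.33369445800781), (96.59480285644531, 96.85103607177734), 144.3224334716797)
[[-16.3 -42.1]] [-111.1] [45.2]
[[ 42.4 -16.5]
 [-42.7  15.9]] [-21.3 159.6] [45.5 45.5]
[[ 41.8  18.9]
 [-42.6 -17.9]] [  24.3 -157.2] [45.9 46.2]
```

```bash
python3 -m pendant '[[0.02,0.01,-0.008,0,0.1,-0.04,-1],[0.02,0.01,-0.008,0,0.2,-0.08,-1],[0.02,0.01,-0.008,0.03,0.276,-0.102,-1],[0.02,0.01,-0.008,0.08,0.276,-0.102,-1],[0.02,0.01,-0.008,0.13,0.276,-0.102,-1],[0.02,0.01,-0.008,0.135,0.276,-0.102,-1]]' 60;python3 - <<'E'
from st import *
R=st(445.1,-93.1,140,-21)
b=camera("side");np.savez('e.npz',**b)
uv=project(b,[[444,-93.3,120]])[0];print(uv)
x,y=uv.astype(int);x0=max(0,x-100);y0=max(0,y-90)
cv2.imwrite('pics/5.png',cv2.resize(b["image"][y0:y0+180,x0:x0+200],None,fx=3,fy=3));print(x0,y0)
E
```

```text
time: 5.2
tool_pos: [443.7, -92.8, 149.5]
tcp_rot: [-0.694, 0.128, 0.697, 0.127]
wrist_force: [-0.3, 0.3, -1.1]
width: 0.133
t 5.2 p [443.7 -92.8 149.5] jaw -20.8 x [-0.003  0.    -1.   ] F [-0.3  0.3 -1.1] M [0.05 0.09 0.05] w 0.133 q6 -0.5
shift [ 0.038 -0.001 -0.006] turn/30 [ 0.007  0.006 -0.002]
[266.12338228 231.29701391]
166 141
```

View pics/5.png

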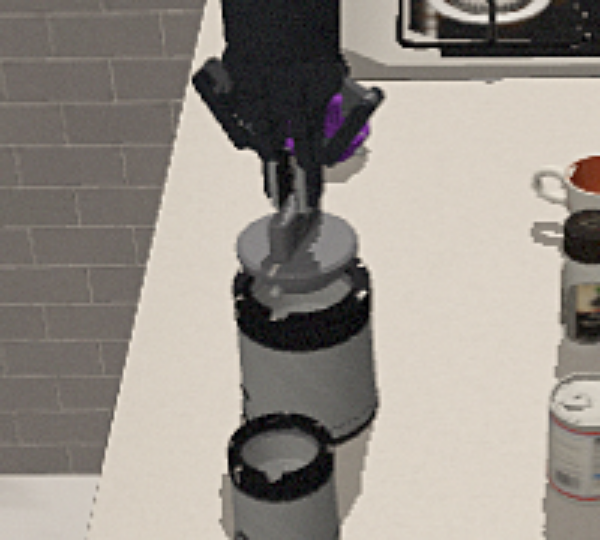

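The side view shows the lid just above the collar, level and roughly centred. I correct by 1.5 mm and descend while watching the wrist force.

```bash
python3 -m pendant '[[0.007,0.006,0,0,0,-0.006,-1],[0.007,0.006,0,0.02,-0.001,-0.006,-1],[0.007,0.006,0,0.04,-0.001,-0.006,-1],[0.007,0.006,0,0.05,-0.001,-0.006,-1],[0.007,0.006,0,0.055,-0.001,-0.006,-1],[0.007,0.006,0,0.055,-0.001,-0.006,-1]]' 60;python3 -c "
from st import *
R=st(445.1,-93.1,123,-21)"
```

```text
time: 5.85
tool_pos: [445.6, -93.1, 136.4]
tcp_rot: [0.696, -0.129, -0.695, -0.129]
wrist_force: [0.1, -0.2, -1.5]
width: 0.133
t 5.85 p [445.6 -93.1 136.4] jaw -21.0 x [ 0.001 -0.001 -1.   ] F [ 0.1 -0.2 -1.5] M [-0.   -0.04 -0.03] w 0.133 q6 -0.51
shift [0.054 0.    0.002] turn/30 [-0.    -0.002 -0.002]
```

```bash
python3 -m pendant '[[0,0,0,0.01,0,0.001,-1],[0,0,0,0.018,0,0.001,-1],[0,0,0,0.026,0,0.001,-1],[0,0,0,0.026,0,0.001,-1]]';python3 -c "
from st import *
R=st(445.1,-93.1,123,-21)"
```

```text
time: 6.25
tool_pos: [445.1, -93.1, 129.6]
tcp_rot: [0.695, -0.129, -0.695, -0.129]
wrist_force: [-0.0, -0.7, -1.3]
width: 0.136
t 6.25 p [445.1 -93.1 129.6] jaw -21.0 x [ 0.    -0.001 -1.   ] F [-0.  -0.7 -1.3] M [-0.03 -0.    0.03] w 0.136 q6 -0.51
shift [0.026 0.    0.   ] turn/30 [-0.001 -0.001 -0.002]
```

```bash
python3 -m pendant '[[0,0,0,0.01,0,0,-1],[0,0,0,0.018,0,0,-1],[0,0,0,0.026,0,0,-1],[0,0,0,0.03,0,0,-1],[0,0,0,0.03,0,0,-1]]';python3 -c "
from st import *
R=st(445.1,-93.1,123,-21)"
```

```text
time: 6.75
tool_pos: [445.2, -93.2, 122.9]
tcp_rot: [0.696, -0.129, -0.695, -0.128]
wrist_force: [-2.8, 1.3, 6.0]
width: 0.135
t 6.75 p [445.2 -93.2 122.9] jaw -21.0 x [ 0.001 -0.002 -1.   ] F [-2.8  1.3  6. ] M [0.45 1.13 0.04] w 0.135 q6 -0.51
shift [-0. -0.  0.] turn/30 [ 0.    -0.002 -0.002]
```

```bash
python3 -m pendant '[[0,0,0,0.004,0,0,-1],[0,0,0,0.004,0,0,-1],[0.15,0,0,0.004,0,0,-1],[0.3,0,0,0.004,0,0,-1],[0.45,0,0,0.004,0,0,-1],[0.6,0,0,0.004,0,0,-1],[0.75,0,0,0.004,0,0,-1],[0.75,0,0,0.004,0,0,-1]]' 80;python3 -c "
from st import *
R=st(445.1,-93.1,123,-66)"
```

```text
time: 7.55
tool_pos: [446.1, -93.4, 123.0]
tcp_rot: [0.658, -0.262, -0.655, -0.262]
wrist_force: [-0.2, 0.0, 6.5]
width: 0.122
t 7.55 p [446.1 -93.4 123. ] jaw -43.5 x [ 0.003 -0.002 -1.   ] F [-0.2  0.   6.5] M [0.03 0.16 0.  ] w 0.122 q6 -0.9
shift [-0.     0.002  0.004] turn/30 [ 0.75  -0.007  0.002]
```

```bash
python3 -m pendant '[[0.15,0,0,0.004,0.001,0.002,-1],[0.3,0,0,0.004,0.001,0.002,-1],[0.45,0,0,0.004,0.001,0.002,-1],[0.6,0,0,0.004,0.001,0.002,-1],[0.75,0,0,0.004,0.001,0.002,-1],[0.75,0,0,0.004,0.001,0.002,-1],[0.75,0,0,0.004,0.001,0.002,-1]]' 80;python3 - <<'E'
from st import *
R=st(445.1,-93.1,123,-66)
b=camera("wrist");np.savez('f.npz',**b);cv2.imwrite('pics/6.png',b["image"])
Q=cloud(b);p=sense()["tool_pos"];T=(Q-p)@R
k=(np.hypot(T[...,1],T[...,2])<40)&(abs(T[...,2])<12)&(T[...,0]<-25)&(T[...,0]>-33)&(T[...,1]>14)
P=Q[k];print(k.sum(),cv2.minAreaRect(P[:,:2].astype(np.float32)))
r=np.linalg.norm(Q[...,:2]-[444,-93.3],axis=-1)
k=(r<60)&(abs(Q[...,2]-119)<3.5); print('disc',k.sum(),cv2.minEnclosingCircle(Q[k][:,:2].astype(np.float32)),np.median(Q[k],0))
D=Q[k];print('plane',np.linalg.lstsq(np.c_[D[:,:2]-[444,-93],np.ones(len(D))],D[:,2],rcond=None)[0])
E
```

```text
time: 8.25
tool_pos: [446.6, -93.9, 123.0]
tcp_rot: [0.596, -0.384, -0.591, -0.384]
wrist_force: [0.6, -1.9, 5.3]
width: 0.123
t 8.25 p [446.6 -93.9 123. ] jaw -65.8 x [ 0.006 -0.004 -1.   ] F [ 0.6 -1.9  5.3] M [-0.84 -0.06  0.08] w 0.123 q6 -1.29
shift [0.    0.004 0.006] turn/30 [ 0.008 -0.011  0.007]
1634 ((424.6145324707031, -101.74681091308594), (18.43263053894043, 13.886137008666992), 25.001319885253906)
disc 13863 ((444.50982666015625, -92.79605865478516), 42.06195831298828) [ 432.29573228 -104.27103533  118.87412256]
plane [7.26228844e-03 2.82944389e-03 1.18846148e+02]
```

View pics/6.png

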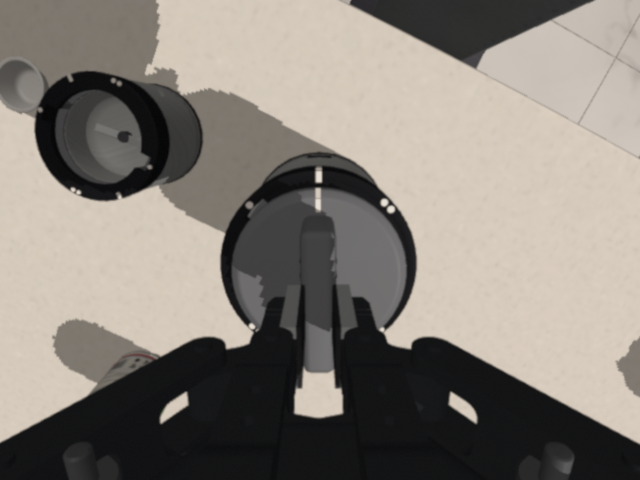

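The wrist view shows the lid flat in the collar, with the bar and its white line at (318,200) pointing straight at the pulse mark at (318,175). The slot dot is at (249,205) and the lock dots at (387,206), evenly on either side. I hand in.

```bash
python3 -c "
from st import *
print(hand_in()); st()"
```

```text
the job is handed in; nothing more can be done
None
the job is handed in; nothing more can be done
```

I gripped the grey lid by its bar, lowered it into the larger grinder and turned it 45° clockwise to the pulse marks. I handed in at about 8.3 s of robot time while still holding it there; no verdict is reported.

**Last checks before handing in:**
- **Seating:** the cap disc was within about 1 mm of the grinder's centre and level within about 0.5°. The seated height matched the expected one: tool at 123 mm, with about 5 N of wrist force as it rested on the rim.
- **Angle:** the bar measured 25°, against about 24° for the pulse mark. In the last picture its white line points straight at the mark.
- **Grip and spring:** the fingers were holding the bar with an 80 N grip setting. The wrist moment about the vertical was 0.08 N m, near the expected spring push of 0.12 N m, but half-way through the turn it read about zero, so that reading is not a firm check. I had no direct reading of the switch ring.
- **Bystanders:** the arm never went near the jar, scoop, cup or tin, but I did not measure their positions again at the end.

One small disagreement: the lid looked about 1 mm off the tool's centre line in the wrist camera. I put this down to calibration and corrected for it by measuring the lid and grinder in the same image.

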